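Open the safety cap of the brush-cleaner jug

TASK

Open the cream brush-cleaner jug in its leaning cradle: press its black safety cap with the yellow wing firmly down along the jug's own axis, keep it pressed while you turn it anticlockwise until it comes up against its stop, then lift it off. Set the cap down in the steel tray, wing up and flat on the tray's floor, without dropping it, and let go. Do not shift or topple the jars and the paint tin that stand around.

Things in the scene. Friction and masses are not known exactly. Their poses are not given: they have to be found in the camera images.
- neck (a point): Foot of the jug's neck, on the jug's axis. z points out along neck and cap, 25 degrees from vertical, leaning towards the robot; x in the plane of the lean, away from the robot and up; y level. Jug (cream, 100 by 130 mm, 175 mm long below this point) and dark steel cradle are fixed. Only the neck (39 mm wide, 26 mm high, 53 mm ring round it) rises beyond this point.
- cap: Safety cap: black ribbed cup 67 mm across, 28 mm high, yellow wing on top. 0.08 to 0.17 kg. Origin: centre of its open underside, 12 mm beyond point neck when on the jug; z towards the wing. Pressed 5 mm or more (aim for 7) it turns anticlockwise seen from above (positive about z) to a hard stop, 58 to 80 degrees on, hidden and different each time; never the other way.
- cap_top (a point): Centre of the cap's flat round top, 64 mm across, 28 mm above the cap's origin; axes as the cap's. Fingertips beside the wing can press on it. Held against its stop (or up to 4 degrees short) and let up, the cap rises and lifts straight off along the neck's axis (10 mm clears the ring, 30 mm the neck). Let up earlier it stays caught.
- cap_wing (a point): Middle of the yellow wing, 42 mm above the cap's origin. The wing is 56 mm long (cap x), 16 mm thick (cap y), 28 mm high. Locked, its x lies within 40 degrees of neck x, with up to 20 degrees of free play. Pressed, the cap turns with under 0.3 N m until its stop, which bears 1 N m and more.
- seal (a joint): Spring-loaded red disc inside the neck, which the cap presses in: m of travel, 0 with the cap locked at rest, positive when pressed (release from 0.005, bottom 0.009), -0.004 with the cap off. It pushes back with about 7 N at 0, 13 N at 0.005 and 18 N at 0.009.
- tray: Shallow steel tray, 160 mm (x) by 200 mm (y) outside, walls 4 mm thick and 22 mm high, floor 4 mm above the table. Fixed. Origin: centre of its underside, z up.
- tray_in (a point): Centre of the tray's inner floor.
- jar_mid: Small coral jar standing mouth down, 60 mm diameter, 100 mm high; origin: centre of its underside. Leave alone.
- jar_left: Coral jar standing mouth down, 72 mm diameter, 120 mm high; origin: centre of its underside. Leave alone.
- jar_right: Sage-green jar standing mouth down, 72 mm diameter, 120 mm high; origin: centre of its underside. Leave alone.
- paint_tin: Coral paint tin, 105 mm diameter, 120 mm high; origin: centre of its underside. Leave alone.
- jar_clear: Clear glass jar standing mouth down, 76 mm diameter, 130 mm high; origin: centre of its underside. Leave alone.
There are look-alikes about, which are no part of the job. Of the things that look like the cap, the middle-sized one is meant.

How it is judged:
On the way, in this order (a step that is already met when the one before it is completed fails the run):
1. the cap is pressed down firmly (sealing disc 4 mm or more in) (value of joint seal above 0.004 m), for 0.2 s.
2. the cap is off the neck (its underside 45 mm or more from the neck's foot) (distance between cap and neck above 0.045 m), for 0.1 s.
At the end, for the whole second after the job is handed in: The cap lies in the tray, its underside flat on the tray's floor (within 5 mm of it, tilted less than 0.1 rad), wing up, at rest and released (x of cap in the frame of tray_in between -0.076 and 0.076 m and y of cap in the frame of tray_in between -0.096 and 0.096 m and z of cap in the frame of tray_in below 0.005 m and angle between cap's own z axis and vertical below 0.1 rad and linear speed of cap below 0.02 m/s); the robot touches nothing.
It fails at once if the cap is dropped: it moves faster than 0.8 m/s while no finger holds it (linear speed of cap above 0.8 m/s and contact force between the fingers and cap below 0.3 N).
It fails at once if a jar or the paint tin is shifted by more than 20 mm or tipped by more than 0.3 rad (distance of any of jar_mid, jar_left, jar_right, paint_tin, jar_clear from where it was at the start of the episode above 0.02 m or angle between any of jar_mid, jar_left, jar_right, paint_tin, jar_clear's own z axis and vertical above 0.3 rad).
It also fails if it takes over 64 s, if anything falls off the work surface, if the arm or the gripper's body presses on something with over 40 N, if the wrist force passes 120 N, or if a joint passes its speed limit or range.

ROBOT

A 7-joint arm with a two-finger parallel gripper is mounted at the origin on the work surface. World frame = base frame: x ahead of the robot, y to its left, z up, the work surface at z = 0. Lengths are in m, angles in rad, forces in N, time in s.
With the tool pointing down it reaches from about 0.425 to 1.025 m from the base axis. Payload 9.4 kg.
Tool frame: the origin (TCP) lies midway between the tips of the shut fingers; the grasp point (between the pads) lies 19 mm behind it; z points along the fingers, y is the line along which they close (so a half turn about z gives the same grasp; the last joint's range is limited). The gripper opens to 93 mm and grips with 3 to 60 N. Pads are 15 mm wide; open, the fingers measure 128 mm over their backs; the gripper's body (75 mm by 188 mm) begins 65 mm behind the grasp point.
Start: joints at [-1.256, 0.599, -0.003, 1.599, 0.002, 0.943, -0.08], TCP at [0.277, 0.67, 0.219] pointing down, gripper open.
Joint ranges: [-2.57, 2.57], [-0.35, 1.97], [-1.29, 1.29], [0.11, 2.56], [-1.05, 4.19], [0.11, 1.86], [-2.63, 2.63]. Speed limits (rad/s): [2.22, 2.22, 3.01, 3.01, 3.14, 3.14, 3.14].

INTERFACE

Orientations are given as a unit quaternion [x, y, z, w].
In Python, from cell import env, grab_frame, camera_params, find_in, silhouettes, place_of gives the robot as it stands.
- The arm moves only by the shell command python3 -m handwheel 'ROWS' [OPENING] [FORCE]. ROWS is JSON, one flat list of numbers, 6 for each row, row after row: the shift along the tool's x, y, z in cm, then the turn, a rotation vector about the tool's x, y, z in rad. A call has exactly 8 rows; each row is the pose to reach, as a shift and turn from the pose commanded when the call began, along the tool's axes at that moment; what a row does not reach only later rows make up. A row lasts 1/8 s, in which the tool goes at most 62.5 mm and 10.7 degrees, less where a joint would pass 70% of its speed; a pose out of reach is approached as far as the arm can. A call with a gripper value outside its range is refused whole. OPENING is the opening in per cent of the stroke, from 0 (shut) to 100 (fully open), set as the call begins (- or left out, the last holds). The fingers move at their own pace and stop on an object; FORCE is the grip in N (left out, the last holds). Time passes only in rows, so rows that repeat a pose let the fingers close, or fill a call up. It gives the time, the measured TCP pose, the force, the opening and the grip force at its end, in the units of the state.
- env.get_state(): the state, without advancing time (a new reading comes with each control period).
- grab_frame(name): name is "side" or "top" or "wrist"; returns (picture, depth): 384x512x3 uint8, red, green, blue; 384x512 float32, m along the optical axis (not along the pixel's ray), 0 where there is no reading.
- camera_params(name): a dict with "vfov" (degrees; the focal length in pixels is half the picture's height over the tangent of half this angle, whatever the lens; pixels are square), "cx", "cy" (the principal point, pixels), "world_from_camera" (4x4, takes a point from camera to world coordinates). Camera axes: x right, y down, z forward; pixel columns grow to the right and rows downward; lengths in m; the calibration is good to about 2 mm. A picture is of the moment at which its call begins: read the wrist's pose just before it. camera_params takes no time and is no camera call; for the wrist camera it gives the pose at the moment of the call.
- env.hand_in(): hands the job in; it is judged then, once.
Trained networks look in the newest picture that a camera, given by its name, has taken for a name from the list of things; names that differ only in an ending like _2 or _b are one class to them, and where a whole thing is asked for, a point or a joint stands for the part that bears it (a point fixed in the world has none). Each returns a list of dicts, best first, with "conf" (0 to 1); they miss things now and then, are a little off and sometimes report something else, mostly with a low value. They report only what shows in the picture. A call takes as long as a camera call. They do not tell look-alikes from the thing itself.
- find_in(camera, thing): "extent" ([left, top, right, bottom] in pixels, round what is visible of it).
- silhouettes(camera, thing): "mask" (384x512 bool, what is visible of it) and "extent" ([left, top, right, bottom] in pixels, round what is visible of it).
- place_of(camera, thing): "location" ([column, row] in pixels: a listed point, or the origin of a listed thing).
The state is a dict: "t": time; "joint_positions": joint angles; "joint_velocities": joint speeds; "tau": joint torques, N m; "tool_pos": TCP position; "eef_rot": TCP orientation; "ft_force": force on the tool from outside, world axes, zero at the start; "ft_torque": the same for the moment, N m; "width": opening from 0.0 (shut) to 1.0 (fully open); "gripper_force": force on a finger pad.
Only numpy, scipy, OpenCV 4.12 (cv2) and the standard library are available. Lean on these libraries where they do the work, as an engineer would, in place of code of your own. Each camera call takes 0.05 s, during which the arm holds its last target. There are 200 camera calls.

## Working session

There is one attempt and no reset: what is moved stays moved. The work goes in short steps, Python scripts to look and compute and a shell command to move; the robot and the scene stay as the last step left them, time stands still between calls to the robot, and variables do not carry over. Pictures are saved under pics/ and viewed, at most 10 in all, crops included, and the job is handed in when it is done.

```bash
ls; mkdir -p pics; cat > h.py <<'E'
import numpy as np,cv2
from cell import env,grab_frame,camera_params,find_in,silhouettes,place_of
from scipy.spatial.transform import Rotation as R
def K(n):
    p=camera_params(n); f=192/np.tan(np.radians(p["vfov"])/2); return f,p["cx"],p["cy"],np.array(p["world_from_camera"])
def w2(n,P=None):
    return None
def unproj(n,u,v,d,k=None):
    f,cx,cy,T=k or K(n); u,v,d=map(np.asarray,(u,v,d))
    c=np.stack([(u-cx)/f*d,(v-cy)/f*d,d],-1); return c@T[:3,:3].T+T[:3,3]
def proj(n,P,k=None):
    f,cx,cy,T=k or K(n); c=(np.asarray(P)-T[:3,3])@T[:3,:3]; return c[...,:2]/c[...,2:]*f+[cx,cy]
def save(n,im): cv2.imwrite("pics/"+n+".png",im[...,::-1])
E
python3 - <<'E'
from h import *
np.set_printoptions(precision=3,suppress=True)
ims=[]
for n in("side","top"):
    im,d=grab_frame(n); np.savez(n,im=im,d=d); ims.append(im)
    print(n,K(n))
    for t in("cap","tray","jar_mid","jar_left","paint_tin","jar_clear","neck","cap_wing"):
        for r in find_in(n,t)[:5]:
            e=np.array(r["extent"]); u,v=((e[:2]+e[2:])/2); print(t,round(r["conf"],2),e,unproj(n,u,v,d[int(min(v,383)),int(min(u,511))]))
save("both",cv2.resize(np.hstack(ims),(800,300)))
print(env.get_state())
E
```

```text
pics
side (np.float64(364.9623078057143), 257.2293330614929, 190.30134639613502, array([[ 1.   , -0.008,  0.025,  0.531],
       [-0.024, -0.657,  0.754, -0.743],
       [ 0.01 , -0.754, -0.657,  0.817],
       [ 0.   ,  0.   ,  0.   ,  1.   ]]))
cap 0.74 [280.  211.8 297.9 232.5] [0.652 0.012 0.032]
cap 0.65 [222.4 162.9 248.9 197.4] [0.491 0.164 0.071]
cap 0.62 [272.2 122.2 293.4 148.1] [0.635 0.178 0.231]
tray 0.96 [256.7 245.9 327.3 321.7] [ 0.644 -0.183  0.002]
jar_mid 0.58 [233.  209.7 253.5 244.3] [ 0.517 -0.058  0.088]
jar_left 0.8 [205.4 334.  244.9 378.8] [ 0.484 -0.425  0.119]
paint_tin 0.55 [263.  117.2 289.  157.7] [0.614 0.165 0.231]
jar_clear 0.6 [271.7 119.3 293.1 148. ] [0.633 0.179 0.235]
jar_clear 0.58 [295.8 321.  339.1 379.3] [ 0.661 -0.42   0.128]
jar_clear 0.24 [205.8 331.3 243.9 377.9] [ 0.484 -0.421  0.119]
neck 0.88 [267.5 131.3 330.4 208.3] [0.686 0.134 0.135]
cap_wing 0.89 [223.  165.6 248.9 195.9] [0.492 0.163 0.069]
cap_wing 0.68 [272.  120.8 294.4 148.4] [0.636 0.177 0.233]
cap_wing 0.48 [280.2 212.5 296.9 230.2] [0.65  0.014 0.033]
top (np.float64(490.
[... 776 characters left out ...]
222.6 195.7] [0.639 0.179 0.243]
cap_wing 0.83 [179.3 155.3 203.4 178.7] [0.62  0.178 0.263]
cap_wing 0.56 [178.8 212.9 214.7 239.9] [0.482 0.191 0.075]
cap_wing 0.44 [243.4 164.8 256.4 181.9] [0.646 0.032 0.027]
{'t': 0.9, 'joint_positions': array([-1.256,  0.599, -0.002,  1.599,  0.002,  0.943, -0.08 ]), 'joint_velocities': array([ 0.001,  0.001,  0.   , -0.002,  0.   , -0.002,  0.   ]), 'tau': array([  0.   , -76.48 ,   1.497, -25.271,  -0.052,   0.01 ,  -0.   ]), 'tool_pos': array([0.277, 0.67 , 0.219]), 'eef_rot': array([0.195, 0.981, 0.   , 0.   ]), 'ft_force': array([ 0.052, -0.283, -0.317]), 'ft_torque': array([0.009, 0.027, 0.058]), 'gripper_force': 0.0, 'width': 1.0007142287802664}
```

View pics/both.png

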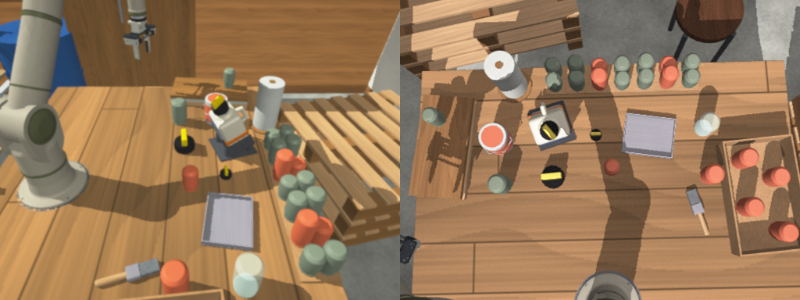

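```bash
python3 - <<'E'
from h import *
a=np.load("top.npz")["im"][120:250,150:290];b=np.load("side.npz")["im"][100:250,210:350]
save("crop",np.hstack([cv2.resize(a,(400,372)),cv2.resize(b,(400,372),interpolation=cv2.INTER_CUBIC)]))
E
```

```text
(no output)
```

View pics/crop.png

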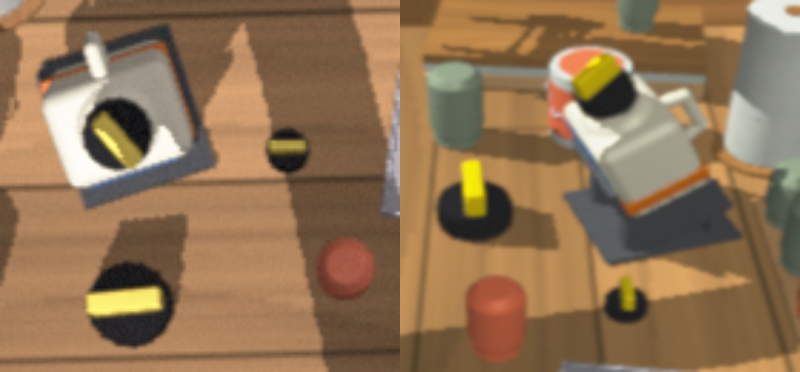

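Look-alikes in the top image: the cap on the jug at (193,166), middle-sized; a large wide one lying on the table at (195,227); a small one at (250,172). The crop confirms that the one on the jug is meant.

```bash
cat >> h.py <<'E'
np.set_printoptions(precision=3,suppress=True)
def goal(pos,Rm):
    s=env.get_state(); R0=R.from_quat(s["eef_rot"])
    print("t",s["t"],"shift cm",R0.inv().apply(np.asarray(pos)-s["tool_pos"])*100,"rotvec",(R0.inv()*R.from_matrix(Rm)).as_rotvec(),"tcp",s["tool_pos"],"q",s["joint_positions"])
def frame(n,wx):
    n=n/np.linalg.norm(n); z=-n; x=wx-(wx@n)*n; x/=np.linalg.norm(x); return np.stack([x,np.cross(z,x),z],1)
def axis(h): return np.array([-np.sin(np.radians(25))*np.cos(h),-np.sin(np.radians(25))*np.sin(h),np.cos(np.radians(25))])
def tri(obs):
    A=[];b=[]
    for n,uv in obs:
        f,cx,cy,T=K(n); d=T[:3,:3]@np.array([(uv[0]-cx)/f,(uv[1]-cy)/f,1]); d/=np.linalg.norm(d); M=np.eye(3)-np.outer(d,d); A.append(M); b.append(M@T[:3,3])
    p=np.linalg.solve(sum(A),sum(b)); return p
E
python3 - <<'E'
from h import *
pts={}
for t in("neck","cap","cap_top","cap_wing","tray_in"):
    o=[]
    for n in("side","top"):
        rs=place_of(n,t)
        for r in rs[:3]: print(t,n,round(r["conf"],2),np.array(r["location"]))
        ref=None if t=="tray_in" else proj(n,np.array([.62,.178,.24]))
        if rs:
            r=rs[0] if ref is None else min(rs,key=lambda r:np.linalg.norm(np.array(r["location"])-ref)); o.append((n,r["location"]))
    if len(o)==2: p=tri(o);print(t,p,[proj(n,p)-u for n,u in o])
h=np.radians(19); n=axis(h); wx=np.array([np.cos(.75),np.sin(.75),0])
goal(np.array([.62,.178,.24])+.17*n,frame(n,wx))
E
```

```text
neck side 0.85 [284.2 143.7]
neck top 0.8 [192.3 165.1]
neck top 0.56 [130.9 239.5]
neck [0.641 0.186 0.195] [array([-0.303,  0.063]), array([-0.023, -0.341])]
cap side 0.94 [238. 189.]
cap side 0.79 [280.4 140.3]
cap top 0.64 [190.9 166.6]
cap top 0.59 [194.9 227.9]
cap top 0.45 [248.6 173.8]
cap [0.631 0.187 0.207] [array([ 0.57 , -0.122]), array([0.049, 0.645])]
cap_top side 0.76 [279.  132.8]
cap_top side 0.57 [237.3 178.4]
cap_top side 0.54 [289.2 222.6]
cap_top top 0.98 [190.4 165.9]
cap_top top 0.93 [192.7 225.9]
cap_top top 0.46 [248.6 174.1]
cap_top [0.626 0.184 0.235] [array([ 0.844, -0.184]), array([0.074, 0.958])]
cap_wing side 0.97 [282.3 128.5]
cap_wing side 0.55 [236.1 174.8]
cap_wing side 0.51 [290.5 215.7]
cap_wing top 0.94 [191.7 228.1]
cap_wing top 0.66 [386.3 164.8]
cap_wing top 0.64 [191. 172.]
cap_wing [0.621 0.182 0.249] [array([-3.86 ,  0.742]), array([-0.227, -4.363])]
tray_in side 0.74 [294.6 282.3]
tray_in side 0.52 [227.1 370.4]
tray_in side 0.49 [273.9 153.4]
tray_in top 0.62 [316.3 175.3]
tray_in [ 0.646 -0.175 -0.004] [array([-2.224,  0.376]), array([-0.144, -1.901])]
t 1.4 shift cm [-45.118 -37.131 -17.542] rotvec [-0.509  0.068  1.926] tcp [0.277 0.67  0.219] q [-1.256  0.599 -0.003  1.599  0.002  0.943 -0.08 ]
```

```bash
python3 -m handwheel '[-5,-4,-6,-0.06,0.01,0.2,-10,-8,-12,-0.1,0.01,0.4,-15,-12,-17,-0.15,0.02,0.6,-20,-16,-17.5,-0.2,0.03,0.77,-25,-21,-17.5,-0.25,0.03,0.95,-30,-25,-17.5,-0.3,0.04,1.13,-35,-29,-17.5,-0.34,0.045,1.3,-38,-32,-17.5,-0.39,0.05,1.47]'; python3 - <<'E'
from h import *
h=np.radians(19); n=axis(h); wx=np.array([np.cos(.75),np.sin(.75),0])
goal(np.array([.625,.184,.237])+.17*n,frame(n,wx))
E
```

```text
t: 2.4
tool_pos: [0.484, 0.2737, 0.3926]
eef_rot: [0.79, 0.587, 0.177, 0.012]
ft_force: [0.1, -0.8, 0.1]
width: 1.001
gripper_force: 0.0
t 2.4 shift cm [-8.765 10.218  0.15 ] rotvec [-0.122  0.016  0.472] tcp [0.484 0.274 0.393] q [-1.047  0.067  0.455  2.029 -0.032  0.696 -0.87 ]
```

```bash
python3 -m handwheel '[-2,2,0,-0.03,0,0.12,-4,5,0,-0.06,0.01,0.24,-7,8,0,-0.1,0.01,0.38,-8.8,10.2,0.1,-0.12,0.016,0.47,-8.8,10.2,0.1,-0.12,0.016,0.47,-8.8,10.2,0.1,-0.12,0.016,0.47,-8.8,10.2,0.1,-0.12,0.016,0.47,-8.8,10.2,0.1,-0.12,0.016,0.47]'; python3 - <<'E'
from h import *
k=K("wrist"); im,d=grab_frame("wrist"); np.savez("wrist",im=im,d=d,T=k[3]); save("wrist1",im)
for t in("neck","cap","cap_top","cap_wing"):
    for r in place_of("wrist",t)[:2]:
        u,v=r["location"]; print(t,round(r["conf"],2),u,v,unproj("wrist",u,v,d[int(v),int(u)],k))
print(env.get_state()["joint_positions"],k[3])
m=silhouettes("wrist","cap")
for r in m[:2]: print(r["conf"],r["extent"])
E
```

```text
t: 3.4
tool_pos: [0.5563, 0.1636, 0.3909]
eef_rot: [0.9, 0.38, 0.214, 0.013]
ft_force: [-0.6, 0.5, 0.0]
width: 1.006
gripper_force: 0.0
cap 0.74 258.4 176.7 [0.623 0.186 0.261]
cap 0.6 301.0 243.6 [0.651 0.032 0.039]
cap_top 0.91 255.7 178.5 [0.62  0.187 0.259]
cap_top 0.66 300.8 242.7 [0.651 0.034 0.041]
cap_wing 0.95 259.7 185.1 [0.618 0.179 0.258]
cap_wing 0.88 179.4 241.6 [0.522 0.195 0.387]
[-0.931  0.079  0.588  2.054 -0.068  0.589 -1.079] [[ 0.678 -0.702  0.217  0.536]
 [-0.711 -0.702 -0.049  0.191]
 [ 0.186 -0.121 -0.975  0.57 ]
 [ 0.     0.     0.     1.   ]]
0.88 [285.8, 229.4, 309.8, 251.4]
0.82 [231.4, 152.1, 280.3, 209.2]
```

View pics/wrist1.png

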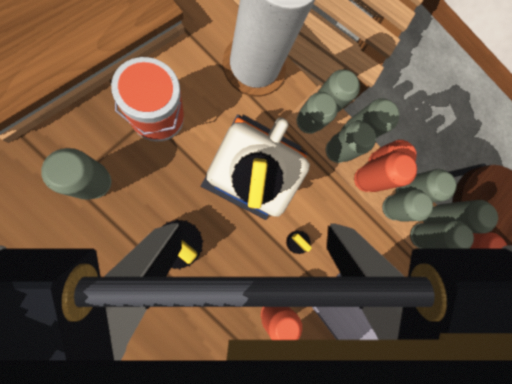

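The wrist picture shows the jug's cap at (256,180) with its wing from about (262,160) to (255,207). The large look-alike is at (185,245) and the small one at (300,242). Next I'll fit the wing and the cap top in 3D.

```bash
cat > fit.py <<'E'
from h import *
def fit(im,d,k,box):
    v,u=np.mgrid[0:384,0:512]; P=unproj("wrist",u,v,d,k); a=im.astype(int)
    l,t,r,b=box; B=(u>=l)&(u<=r)&(v>=t)&(v<=b)&(d>0)
    yel=B&(a[...,0]>110)&(a[...,2]<.5*a[...,0])&(a[...,1]>.6*a[...,0]); blk=B&(a.max(-1)<70)
    er=lambda m:cv2.erode(m.astype(np.uint8),np.ones((3,3)))>0
    return P[yel],P[er(blk)],P
def plane(Q,tol=.003):
    rng=np.random.default_rng(0);best=None
    for _ in range(400):
        p=Q[rng.choice(len(Q),3,0)]; n=np.cross(p[1]-p[0],p[2]-p[0]); L=np.linalg.norm(n)
        if L<1e-9: continue
        m=abs((Q-p[0])@n/L)<tol
        if best is None or m.sum()>best.sum(): best=m
    c=Q[best].mean(0); n=np.linalg.svd(Q[best]-c)[2][2]; n*=np.sign(n[2]); return c,n,best
def report(Y,Bk):
    out=[]
    for nm,Q in("yellow",Y),("black",Bk):
        c,n,m=plane(Q); q=Q[m]; print(nm,len(Q),m.sum(),"c",c,"n",n,"tilt",np.degrees(np.arccos(n[2])),"lean",np.degrees(np.arctan2(-n[1],-n[0])))
        q2=q-c; w,_,V=np.linalg.svd(q2,full_matrices=False); s=q2@V.T; print("  long",V[0],"ext",s.min(0),s.max(0),"mid",c+((s.min(0)+s.max(0))/2)@V)
E
python3 - <<'E'
from fit import *
z=np.load("wrist.npz"); f,cx,cy,_=K("wrist")
Y,B,P=fit(z["im"],z["d"],(f,cx,cy,z["T"]),(229,150,283,211)); report(Y,B)
# cream jug shoulder/ body
E
```

```text
yellow 776 642 c [0.617 0.182 0.257] n [-0.402 -0.121  0.908] tilt 24.796826502018472 lean 16.70018542326661
  long [-0.704 -0.594 -0.39 ] ext [-0.027 -0.008 -0.003] [0.028 0.008 0.002] mid [0.617 0.181 0.257]
black 1000 992 c [0.63  0.187 0.233] n [-0.394 -0.118  0.912] tilt 24.271540183945223 lean 16.72328220026845
  long [-0.635  0.752 -0.177] ext [-0.03  -0.029 -0.004] [0.029 0.029 0.002] mid [0.631 0.187 0.233]
```

```bash
cat >> h.py <<'E'
H=np.radians(16.7); N=axis(H); TOP=np.array([.6295,.1855,.2325]); WX=np.array([.704,.594,.39])
E
python3 - <<'E'
from h import *
goal(TOP+.045*N,frame(N,WX)); goal(TOP+.002*N,frame(N,WX))
E
```

```text
t 3.7 shift cm [ 0.153  0.299 13.088] rotvec [-0.019 -0.005  0.126] tcp [0.557 0.163 0.391] q [-0.931  0.079  0.588  2.054 -0.068  0.589 -1.079]
t 3.7 shift cm [ 0.127  0.381 17.388] rotvec [-0.019 -0.005  0.126] tcp [0.557 0.163 0.391] q [-0.931  0.079  0.588  2.054 -0.068  0.589 -1.079]
```

```bash
python3 -m handwheel '[0.1,0.2,4,-0.01,0,0.06,0.15,0.3,8,-0.02,-0.005,0.126,0.15,0.3,11,-0.02,-0.005,0.126,0.15,0.3,13,-0.02,-0.005,0.126,0.15,0.3,14.3,-0.02,-0.005,0.126,0.15,0.35,15.5,-0.02,-0.005,0.126,0.13,0.38,16.5,-0.02,-0.005,0.126,0.13,0.38,16.9,-0.02,-0.005,0.126]' 60 10; python3 - <<'E'
from h import *
goal(TOP+.002*N,frame(N,WX))
k=K("wrist"); im,d=grab_frame("wrist"); save("wrist2",im)
E
```

```text
t: 4.7
tool_pos: [0.6269, 0.1845, 0.2384]
eef_rot: [0.923, 0.319, 0.216, 0.009]
ft_force: [0.1, 0.4, 1.0]
width: 0.6
gripper_force: 0.0
t 4.7 shift cm [ 0.008 -0.026  0.454] rotvec [ 0.001  0.    -0.001] tcp [0.627 0.184 0.238] q [-0.668  0.376  0.366  2.115 -0.425  0.257 -0.87 ]
```

View pics/wrist2.png

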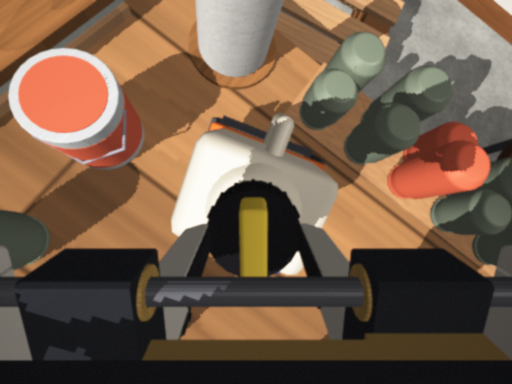

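The fingers straddle the wing (250,235). Next I'll lower the last few mm and grip.

```bash
python3 -m handwheel '[0,0,0.2,0,0,0,0,0,0.4,0,0,0,0,0,0.4,0,0,0,0,0,0.4,0,0,0,0,0,0.4,0,0,0,0,0,0.4,0,0,0,0,0,0.4,0,0,0,0,0,0.4,0,0,0]' 0 60; python3 - <<'E'
from h import *
goal(TOP+.002*N,frame(N,WX)); s=env.get_state(); print(s["ft_force"],s["ft_force"]@N,s["ft_torque"],s["width"]*93)
E
```

```text
t: 5.75
tool_pos: [0.6283, 0.1851, 0.2352]
eef_rot: [0.923, 0.319, 0.216, 0.009]
ft_force: [-1.3, 0.6, 2.4]
width: 0.167
gripper_force: 60.0
t 5.75 shift cm [ 0.001 -0.008  0.096] rotvec [ 0.001 -0.    -0.   ] tcp [0.628 0.185 0.235] q [-0.66   0.382  0.358  2.115 -0.43   0.25  -0.865]
[-1.32   0.585  2.433] 2.667928530499778 [-0.014  0.726  0.102] 15.557494046790097
```

```bash
python3 -m handwheel '[0,0,0.15,0,0,0,0,0,0.3,0,0,0,0,0,0.45,0,0,0,0,0,0.6,0,0,0,0,0,0.7,0,0,0,0,0,0.7,0,0,0,0,0,0.7,0,0,0,0,0,0.7,0,0,0]'; python3 - <<'E'
from h import *
goal(TOP+.002*N,frame(N,WX)); s=env.get_state(); print(s["ft_force"],s["ft_force"]@N,s["ft_torque"],s["width"]*93)
E
```

```text
t: 6.75
tool_pos: [0.631, 0.186, 0.2294]
eef_rot: [0.923, 0.319, 0.217, 0.009]
ft_force: [-6.7, -0.6, 11.4]
width: 0.17
gripper_force: 60.0
t 6.75 shift cm [-0.011 -0.004 -0.548] rotvec [ 0.    -0.001 -0.001] tcp [0.631 0.186 0.229] q [-0.646  0.392  0.341  2.115 -0.438  0.238 -0.857]
[-6.725 -0.604 11.369] 13.099744985675155 [-0.037  1.155  0.152] 15.785797752517125
```

```bash
python3 -m handwheel '[0,0,0.1,0,0,0,0,0,0.2,0,0,0,0,0,0.2,0,0,0,0,0,0.2,0,0,0,0,0,0.2,0,0,0,0,0,0.2,0,0,0,0,0,0.2,0,0,0,0,0,0.2,0,0,0]'; python3 - <<'E'
from h import *
goal(TOP+.002*N,frame(N,WX)); s=env.get_state(); print(s["ft_force"],s["ft_force"]@N,s["ft_torque"],s["width"]*93)
E
```

```text
t: 7.75
tool_pos: [0.6317, 0.1861, 0.2277]
eef_rot: [0.923, 0.319, 0.217, 0.009]
ft_force: [-9.2, -0.1, 14.2]
width: 0.169
gripper_force: 60.0
t 7.75 shift cm [-0.007 -0.006 -0.733] rotvec [ 0.    -0.001 -0.001] tcp [0.632 0.186 0.228] q [-0.642  0.395  0.336  2.115 -0.441  0.234 -0.855]
[-9.17  -0.063 14.16 ] 16.552688992795982 [0.073 1.213 0.126] 15.756492780601237
```

```bash
cat > st.py <<'E'
from h import *
s=env.get_state(); Rm=R.from_quat(s["eef_rot"]); z=Rm.as_matrix()[:,2]; f0=frame(N,WX)
rel=(R.from_matrix(f0).inv()*Rm).as_rotvec()
print("t",s["t"],"press",s["ft_force"]@N,"lat",s["ft_force"]@Rm.as_matrix()[:,:2],"torque tool",Rm.inv().apply(s["ft_torque"]),"turned deg",np.degrees(rel),"depth,off mm",R.from_matrix(f0).inv().apply(s["tool_pos"]-TOP)*1e3,"w",s["width"]*93,s["gripper_force"],"q",s["joint_positions"])
E
python3 st.py; python3 -m handwheel '[0,0,0,0,0,-0.1,0,0,0,0,0,-0.2,0,0,0,0,0,-0.3,0,0,0,0,0,-0.4,0,0,0,0,0,-0.5,0,0,0,0,0,-0.6,0,0,0,0,0,-0.7,0,0,0,0,0,-0.8]'; python3 st.py
```

```text
t 7.75 press 16.552688992795982 lat [-0.901 -3.123] torque tool [ 0.82  -0.904  0.063] turned deg [-0.006  0.037  0.042] depth,off mm [0.072 0.066 5.333] w 15.756492780601237 60.00125169754028 q [-0.642  0.395  0.336  2.115 -0.441  0.234 -0.855]
t: 8.75
tool_pos: [0.6317, 0.1869, 0.2279]
eef_rot: [0.724, 0.655, 0.196, 0.093]
ft_force: [-9.9, 1.0, 12.7]
width: 0.172
gripper_force: 60.0
t 8.75 press 15.404888512544717 lat [ 2.407 -4.215] torque tool [1.389 0.343 0.182] turned deg [ -0.017   0.071 -46.003] depth,off mm [ 0.551 -0.543  5.27 ] w 16.028191949859888 60.02310812473297 q [-0.517  0.383  0.163  2.107 -0.11   0.221 -0.378]
```

```bash
python3 -m handwheel '[0,0,0.05,0,0,-0.05,0,0,0.05,0,0,-0.1,0,0,0.05,0,0,-0.15,0,0,0.05,0,0,-0.2,0,0,0.05,0,0,-0.25,0,0,0.05,0,0,-0.3,0,0,0.05,0,0,-0.3,0,0,0.05,0,0,-0.3]'; python3 st.py
```

```text
t: 9.75
tool_pos: [0.631, 0.1868, 0.2269]
eef_rot: [0.62, 0.755, 0.179, 0.12]
ft_force: [-12.7, 0.3, 13.2]
width: 0.167
gripper_force: 60.0
t 9.75 press 17.041947170358753 lat [ 3.415 -5.731] torque tool [1.675 0.729 0.099] turned deg [  0.056   0.001 -63.014] depth,off mm [-0.417 -0.997  5.846] w 15.540261182077245 60.02015233039856 q [-0.47   0.382  0.099  2.105  0.012  0.222 -0.202]
```

```bash
python3 -m handwheel '[0,0,0,0,0,-0.03,0,0,0,0,0,-0.06,0,0,0,0,0,-0.09,0,0,0,0,0,-0.12,0,0,0,0,0,-0.15,0,0,0,0,0,-0.15,0,0,0,0,0,-0.15,0,0,0,0,0,-0.15]'; python3 st.py
```

```text
t: 10.75
tool_pos: [0.6303, 0.1862, 0.2265]
eef_rot: [0.563, 0.798, 0.17, 0.133]
ft_force: [-13.8, 0.7, 13.3]
width: 0.171
gripper_force: 63.4
t 10.75 press 17.510313805324614 lat [ 4.99  -5.973] torque tool [1.944 1.112 1.424] turned deg [  0.126  -0.059 -71.393] depth,off mm [-1.361 -1.003  5.9  ] w 15.872854204547977 63.36923571769148 q [-0.446  0.382  0.067  2.105  0.072  0.224 -0.114]
```

```bash
python3 -m handwheel '[0,0,-0.2,0,0,0,0,0,-0.4,0,0,0,0,0,-0.6,0,0,0,0,0,-0.8,0,0,0,0,0,-1.0,0,0,0,0,0,-1.2,0,0,0,0,0,-1.4,0,0,0,0,0,-1.6,0,0,0]'; python3 st.py
```

```text
t: 11.75
tool_pos: [0.6252, 0.1837, 0.2388]
eef_rot: [0.562, 0.799, 0.168, 0.133]
ft_force: [6.8, 3.2, -20.1]
width: 0.171
gripper_force: 61.5
t 11.75 press -21.354346628460966 lat [ 1.207 -1.658] torque tool [0.726 0.525 0.985] turned deg [  0.14   -0.182 -71.548] depth,off mm [-1.625 -0.16  -7.636] w 15.927792240216256 61.491371844895184 q [-0.448  0.358  0.068  2.103  0.074  0.251 -0.112]
```

```bash
python3 - <<'E'
from fit import *
k=K("wrist"); im,d=grab_frame("wrist"); save("wrist3",im); np.savez("wrist3",im=im,d=d,T=k[3])
Y,B,P=fit(im,d,k,(200,170,310,262)); 
B=B[np.linalg.norm(B-TOP,axis=1)<.05]; report(Y,B)
c,n,m=plane(B); print("cap top height vs TOP along N mm",((c-TOP)@N)*1e3, "expected wing x", R.from_quat(env.get_state()["eef_rot"]).as_matrix()[:,0])
E
```

```text
yellow 1756 1496 c [0.612 0.192 0.262] n [-0.403 -0.093  0.91 ] tilt 24.433337124449686 lean 12.93135522861645
  long [ 0.277 -0.961  0.025] ext [-0.014 -0.008 -0.004] [0.017 0.008 0.002] mid [0.613 0.191 0.261]
black 2302 1900 c [0.62  0.2   0.235] n [-0.417 -0.063  0.907] tilt 24.92315313611425 lean 8.647627297009748
  long [0.858 0.302 0.415] ext [-0.03  -0.023 -0.004] [0.032 0.015 0.002] mid [0.623 0.197 0.235]
cap top height vs TOP along N mm 4.60199523352015 expected wing x [-0.333  0.943 -0.023]
```

View pics/wrist3.png

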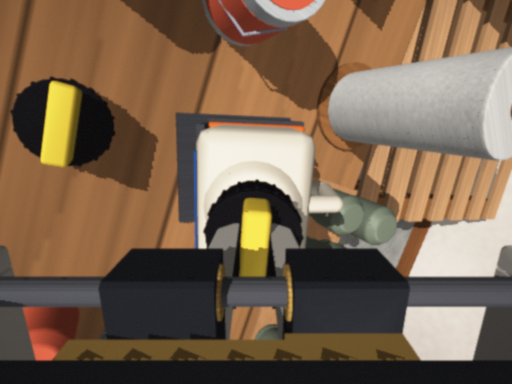

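The cap has risen about 4.5 mm and the wing at (255,235) is still held, but the torque on the stop makes it bind. I'll ease the torque slightly and keep lifting.

```bash
python3 -m handwheel '[0,0,0,0,0,0.015,0,0,0,0,0,0.03,0,0,0,0,0,0.03,0,0,0,0,0,0.03,0,0,-0.1,0,0,0.03,0,0,-0.2,0,0,0.03,0,0,-0.3,0,0,0.03,0,0,-0.3,0,0,0.03]'; python3 st.py
```

```text
t: 12.8
tool_pos: [0.6275, 0.185, 0.2469]
eef_rot: [0.572, 0.79, 0.175, 0.134]
ft_force: [0.5, 0.8, -1.0]
width: 0.169
gripper_force: 59.6
t 12.8 press -1.1903487200780052 lat [0.581 0.275] torque tool [ 0.577  0.01  -0.019] turned deg [ -0.422   0.28  -69.936] depth,off mm [  3.954   1.504 -13.92 ] w 15.704341304311532 59.64960515499115 q [-0.454  0.348  0.076  2.098  0.064  0.254 -0.13 ]
```

```bash
python3 -m handwheel '[0,0,-0.4,0,0,0,0,0,-1,0,0,0,0,0,-1.8,0,0,0,0,0,-2.8,0,0,0,0,0,-4,0,0,0,0,0,-5.5,0,0,0,0,0,-7,0,0,0,0,0,-8,0,0,0]'; python3 st.py; python3 - <<'E'
from fit import *
k=K("wrist"); im,d=grab_frame("wrist"); save("wrist4",im); np.savez("wrist4",im=im,d=d,T=k[3])
tr=[]
for t in ("tray","tray_in"):
  for r in (place_of("wrist",t) or []): print(t,r)
# tray from top depth: masks
for n in("top",):
    z=np.load("top.npz"); im,d=grab_frame(n)
    for r in silhouettes(n,"tray")[:1]:
        v,u=np.nonzero(r["mask"]&(d>0)); P=unproj(n,u,v,d[v,u]); P=P[P[:,2]<.035]; print(len(P),np.percentile(P,[1,50,99],axis=0)); print(cv2.minAreaRect(P[:,:2].astype(np.float32)))
E
```

```text
t: 13.8
tool_pos: [0.5919, 0.174, 0.3175]
eef_rot: [0.573, 0.79, 0.172, 0.132]
ft_force: [-0.8, 0.3, -1.6]
width: 0.168
gripper_force: 59.6
t 13.8 press -1.164851879376287 lat [ 0.513 -1.331] torque tool [0.552 0.027 0.033] turned deg [ -0.081   0.013 -69.865] depth,off mm [  0.228   0.264 -93.689] w 15.66974042671962 59.64961588382721 q [-0.472  0.212  0.082  2.08   0.068  0.416 -0.137]
3395 [[ 0.557 -0.283 -0.004]
 [ 0.645 -0.182  0.004]
 [ 0.73  -0.079  0.025]]
((0.6473692655563354, -0.1831977367401123), (0.20544953644275665, 0.1698017120361328), 81.18524932861328)
```

View pics/wrist4.png

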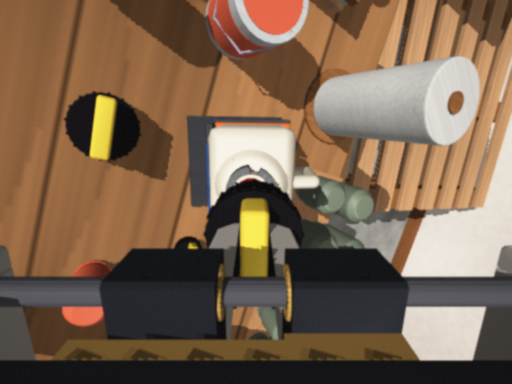

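The cap is off and held (wing at 255,235; open neck at 250,170). Next I'll measure how the cap sits in the hand and plan the placing.

```bash
python3 - <<'E'
from fit import *
z=np.load("wrist4.npz"); f,cx,cy,_=K("wrist"); s=env.get_state(); R0=R.from_quat(s["eef_rot"])
Y,B,P=fit(z["im"],z["d"],(f,cx,cy,z["T"]),(200,170,310,262))
B=B[np.linalg.norm(B-s["tool_pos"],axis=1)<.045]
Rt=R0.inv()
report(Y,B)
for Q in(Y,B):
    c,n,m=plane(Q); q=Rt.apply(Q[m]-s["tool_pos"])*1e3; print("tool frame: n",Rt.apply(n),"z at tcp axis fit",np.median(q[:,2]),q.min(0),q.max(0))
# above tray: tool down, TCP height: keep heading
x=R0.as_matrix()[:,0]; fr=frame(np.array([0,0,1.]),x)
goal([.645,-.183,.20],fr)
E
```

```text
yellow 2066 1485 c [0.578 0.183 0.34 ] n [-0.406 -0.085  0.91 ] tilt 24.51035985020599 lean 11.83928056863355
  long [ 0.299 -0.953  0.044] ext [-0.014 -0.008 -0.004] [0.017 0.008 0.002] mid [0.579 0.182 0.339]
black 2373 1903 c [0.588 0.19  0.315] n [-0.416 -0.07   0.907] tilt 24.948295539660062 lean 9.595142763787043
  long [0.868 0.267 0.419] ext [-0.031 -0.023 -0.004] [0.031 0.016 0.002] mid [0.59  0.187 0.314]
tool frame: n [ 0.034  0.011 -0.999] z at tcp axis fit -26.757293567326393 [ -4.67   -6.873 -28.605] [ 26.391   8.658 -21.822]
tool frame: n [ 0.051  0.005 -0.999] z at tcp axis fit 1.0683701587293257 [ -7.167 -30.222  -1.311] [31.878 31.751  6.265]
t 14.05 shift cm [-35.486 -10.467   8.337] rotvec [0.436 0.011 0.002] tcp [0.592 0.174 0.316] q [-0.472  0.214  0.082  2.081  0.068  0.414 -0.137]
```

```bash
python3 -m handwheel '[-3,-1,0.5,0.04,0,0,-8,-2.4,1.5,0.1,0,0,-13,-3.9,2.6,0.16,0,0,-18,-5.3,3.8,0.22,0.01,0,-23,-6.8,5,0.29,0.01,0,-28,-8.3,6.3,0.35,0.01,0,-32,-9.5,7.4,0.4,0.01,0,-35.5,-10.5,8.3,0.436,0.011,0.002]'; python3 - <<'E'
from h import *
x=R.from_quat(env.get_state()["eef_rot"]).as_matrix()[:,0]; fr=frame(np.array([0,0,1.]),x)
Rc=R.from_matrix(fr)
goal([.645,-.183,.036],fr)
E
python3 st.py
```

```text
t: 15.05
tool_pos: [0.6448, -0.1851, 0.1986]
eef_rot: [0.588, 0.809, -0.001, -0.001]
ft_force: [0.4, 0.5, -1.1]
width: 0.166
gripper_force: 59.7
t 15.05 shift cm [ 0.177  0.116 16.263] rotvec [-0.002 -0.001  0.   ] tcp [ 0.645 -0.185  0.199] q [ 0.149  0.555  0.071  1.752 -0.05   0.838  0.555]
t 15.05 press -1.256603957699947 lat [0.303 0.532] torque tool [ 0.029 -0.026  0.005] turned deg [ 22.277 -14.766 -68.522] depth,off mm [-222.445  298.588   -8.103] w 15.433656791895794 59.65051352977753 q [ 0.149  0.555  0.071  1.752 -0.05   0.838  0.555]
```

```bash
python3 -m handwheel '[0.1,0.1,2,0,0.02,0,0.1,0.1,5,0,0.04,0,0.1,0.1,8,0,0.04,0,0.1,0.1,11,0,0.04,0,0.1,0.1,13,0,0.04,0,0.1,0.1,14.5,0,0.04,0,0.1,0.1,15.2,0,0.04,0,0.1,0.1,15.5,0,0.04,0]'; python3 -m handwheel '[0,0,0.1,0,0,0,0,0,0.3,0,0,0,0,0,0.4,0,0,0,0,0,0.5,0,0,0,0,0,0.6,0,0,0,0,0,0.7,0,0,0,0,0,0.8,0,0,0,0,0,0.8,0,0,0]';python3 st.py
```

```text
t: 16.05
tool_pos: [0.6456, -0.182, 0.0455]
eef_rot: [0.588, 0.809, 0.012, -0.016]
ft_force: [-0.3, -0.3, -0.8]
width: 0.174
gripper_force: 59.6
t: 17.05
tool_pos: [0.6452, -0.1817, 0.0373]
eef_rot: [0.588, 0.809, 0.012, -0.016]
ft_force: [0.7, 0.4, -1.6]
width: 0.166
gripper_force: 59.6
t 17.05 press -1.7310190710499345 lat [0.071 0.752] torque tool [ 0.027 -0.088  0.035] turned deg [ 23.489 -12.713 -68.07 ] depth,off mm [-283.571  271.125  138.648] w 15.410019565717821 59.64982330799103 q [ 0.194  0.758  0.022  1.835 -0.093  0.57   0.602]
```

```bash
python3 -m handwheel '[0,0,0.05,0,0,0,0,0,0.1,0,0,0,0,0,0.15,0,0,0,0,0,0.2,0,0,0,0,0,0.25,0,0,0,0,0,0.3,0,0,0,0,0,0.35,0,0,0,0,0,0.35,0,0,0]';python3 st.py
```

```text
t: 18.05
tool_pos: [0.6453, -0.1813, 0.0361]
eef_rot: [0.588, 0.809, 0.012, -0.016]
ft_force: [-5.1, 3.2, 20.9]
width: 0.165
gripper_force: 59.6
t 18.05 press 20.58501339279006 lat [ 5.459 -3.857] torque tool [1.279 0.632 0.067] turned deg [ 23.439 -12.685 -68.078] depth,off mm [-283.761  270.72   139.833] w 15.36274456282151 59.64579999446869 q [ 0.194  0.759  0.021  1.836 -0.094  0.567  0.603]
```

```bash
python3 -m handwheel '[0,0,-0.1,0,0,0,0,0,-0.2,0,0,0,0,0,-0.2,0,0,0,0,0,-0.2,0,0,0,0,0,-0.2,0,0,0,0,0,-0.2,0,0,0,0,0,-0.2,0,0,0,0,0,-0.2,0,0,0]' - 20;python3 st.py; python3 -m handwheel '[0,0,0,0,0,0,0,0,0,0,0,0,0,0,0,0,0,0,0,0,0,0,0,0,0,0,0,0,0,0,0,0,0,0,0,0,0,0,0,0,0,0,0,0,0,0,0,0]' 40; python3 st.py
```

```text
t: 19.05
tool_pos: [0.6454, -0.1816, 0.036]
eef_rot: [0.588, 0.809, 0.012, -0.016]
ft_force: [-0.1, 1.4, 5.6]
width: 0.175
gripper_force: 20.0
t 19.05 press 4.925960446654974 lat [1.604 0.32 ] torque tool [ 0.043  0.093 -0.002] turned deg [ 23.469 -12.708 -68.072] depth,off mm [-283.948  270.925  139.924] w 16.25262422150547 19.969232082366943 q [ 0.194  0.76   0.022  1.836 -0.094  0.568  0.603]
t: 20.05
tool_pos: [0.6452, -0.1816, 0.036]
eef_rot: [0.588, 0.809, 0.012, -0.016]
ft_force: [-0.2, -0.2, -0.6]
width: 0.398
gripper_force: 0.0
t 20.05 press -0.4062647113077907 lat [-0.201 -0.259] torque tool [ 0.033 -0.054 -0.01 ] turned deg [ 23.48  -12.714 -68.066] depth,off mm [-284.086  270.904  139.909] w 36.99406386738503 0.0 q [ 0.194  0.76   0.022  1.836 -0.093  0.568  0.603]
```

Released; now I'll retreat straight up and check.

```bash
python3 -m handwheel '[0,0,-0.5,0,0,0,0,0,-1.5,0,0,0,0,0,-3,0,0,0,0,0,-5,0,0,0,0,0,-8,0,0,0,0,0,-11,0,0,0,0,0,-14,0,0,0,0,0,-16,0,0,0]'; python3 - <<'E'
from fit import *
k=K("wrist"); im,d=grab_frame("wrist"); sd,_=grab_frame("side"); save("end",np.hstack([cv2.resize(im,(400,300)),cv2.resize(sd[100:370,180:420],(400,300))]))
v,u=np.mgrid[0:384,0:512]; P=unproj("wrist",u,v,d,k)
Y,B,_=fit(im,d,k,(100,60,420,262))
f=lambda Q:Q[(np.linalg.norm(Q[:,:2]-[.645,-.182],axis=1)<.045)&(Q[:,2]<.09)]
report(f(Y),f(B))
E
```

```text
t: 21.05
tool_pos: [0.6476, -0.1881, 0.199]
eef_rot: [0.588, 0.809, 0.013, -0.015]
ft_force: [0.3, -1.3, -0.6]
width: 0.4
gripper_force: 0.0
yellow 670 666 c [ 0.646 -0.182  0.06 ] n [0.056 0.015 0.998] tilt 3.316705045540857 lean -165.31087963933712
  long [ 0.309 -0.951 -0.003] ext [-0.027 -0.007 -0.004] [0.029 0.008 0.002] mid [ 0.646 -0.183  0.059]
black 1186 1174 c [ 0.645 -0.18   0.033] n [-0.003  0.005  1.   ] tilt 0.34688606834053226 lean -64.47364057169415
  long [0.939 0.344 0.001] ext [-0.031 -0.031 -0.004] [0.03  0.029 0.002] mid [ 0.645 -0.181  0.032]
```

View pics/end.png

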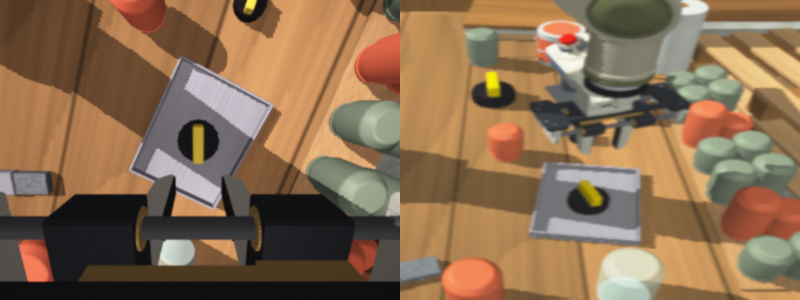

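The cap lies flat in the tray, wing up, near the centre (198,142 in the wrist half). Its top is at z = 0.032, which is 4 mm floor plus 28 mm cap, tilted 0.3°. The arm is clear.

```bash
python3 -c "from cell import env; print(env.hand_in())"
```

```text
the job is handed in; nothing more can be done
None
```

The cap was pressed down, turned to its stop, lifted off the jug and set down in the tray, flat and wing up; I handed the job in at about 21 s, and no verdict was returned.

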